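# Set up a spray test: raise the splash board, stand the tile, aim the gun

### The arm

A 7-joint arm with a two-finger parallel gripper is mounted at the origin on a cart in front of the work surface, level with it; the furniture and walls round the work are solid. World frame = base frame: x ahead of the robot, y to its left, z up, the work surface at z = 0. Lengths are in m, angles in rad, forces in N, time in s.
With the tool pointing down it reaches from about 0.35 to 0.9 m from the base axis. Payload 8.1 kg.
Tool frame: the origin (TCP) lies between the finger pads; the fingertips stand ahead of it and the grasp point (between the pads) is the TCP (arm.nose_length is the z of the fingertips in the tool frame, in m); z points along the fingers, y is the line along which they close (so a half turn about z gives the same grasp; the last joint's range is limited). The gripper opens to 92 mm and grips with 3 to 60 N. Pads are 19 mm wide; open, the fingers measure 130 mm over their backs; the gripper's body (75 mm by 190 mm) begins 47 mm behind the grasp point.
Start: joints at [-1.405, 0.434, 0.025, 1.573, -0.012, 1.134, -0.075], TCP at [0.166, 0.603, 0.246] pointing down, gripper open.
Joint ranges: [-2.62, 2.62], [-0.44, 2.09], [-1.27, 1.32], [0.08, 2.57], [-1.32, 4.46], [0.12, 2], [-2.74, 2.74]. Speed limits (rad/s): [2.22, 2.22, 3.01, 3.01, 3.14, 3.14, 3.14].

### API

Orientations are given as a rotation vector (axis times angle).
In Python, from cell import sensors, optics, arm gives the robot as it stands.
- The arm moves only by the tool arm_command, never from a script. Its argument "deltas" is one flat list of numbers, 7 for each row, row after row: the turn, a rotation vector about the world's x, y, z as a fraction of full scale, then the shift along the world's x, y, z as a fraction of full scale, then the finger opening in mm, from 0 to 91.8. In form: [wx, wy, wz, dx, dy, dz, fingers, wx, wy, wz, dx, dy, dz, fingers, ...]. A call has 1 to 20 rows; each row is the pose to reach, as a shift and turn from the pose commanded when the call began; what a row does not reach only later rows make up. Full scale, the value 1, is 1 m for a shift and 90 degrees for a turn. A row lasts 1/10 s, in which the tool goes at most 50 mm and 8.59 degrees, less where a joint would pass 70% of its speed; a pose out of reach is approached as far as the arm can. A call with a number of a shift or a turn outside -1 to 1 is refused whole. A call with a gripper value outside its range is refused whole. The fingers move at their own pace and stop on an object; "force" is the grip in N (left out, the last holds). Time passes only in rows, so rows that repeat a pose let the fingers close. It gives the time, the measured TCP pose, the force, the opening and the grip force at its end, in the units of the state.
- sensors.observe(): the state, without advancing time (a new reading comes with each control period).
- optics.get_image(name): name is "side" or "top" or "wrist"; returns the picture (480x640x3 uint8, blue, green, red); there is no depth.
- optics.calibration(name): a dict with "camera_matrix" (3x3 intrinsics, pixels), "rvec" (rotation vector, rad) and "tvec" (3), from world to camera coordinates, as OpenCV has them. Camera axes: x right, y down, z forward; pixel columns grow to the right and rows downward; lengths in m; the calibration is good to about 2 mm. A picture is of the moment at which its call begins: read the wrist's pose just before it. calibration takes no time and is no camera call; for the wrist camera it gives the pose at the moment of the call.
- arm.sign_off(): hands the job in; it is judged then, once.
The state is a dict: "clock": time; "joints": joint angles; "dq": joint speeds; "joint_efforts": joint torques, N m; "position": TCP position; "ee_rot": TCP orientation; "force": force on the tool from outside, world axes, zero at the start; "ft_torque": the same for the moment, N m; "width": opening from 0.0 (shut) to 1.0 (fully open); "gripper_force": force on a finger pad.
Only numpy, scipy, OpenCV 4.12 (cv2) and the standard library are available. Lean on these libraries where they do the work, as an engineer would, in place of code of your own. Each camera call takes 0.05 s, during which the arm holds its last target. There are 200 camera calls.

### The job

Get the spraying corner ready for a test: swing the folded splash board on the grey plinth up until it stands upright, and stand the L-shaped test tile on the middle of the small raised pad in front of the board, its face and foot towards the spray gun and square to the board. Swivel and tilt the spray gun on its stand (the black ball on the rod behind it is for steering) so that its barrel points straight at the middle of the tile's upright face. Leave the jar, the tape, the brush and the spanner where they are.

Things in the scene. Friction and masses are not known exactly. Their poses are not given: they have to be found in the camera images.
- swivel (a joint): swivel angle (rad) of the spray gun and its fork about the vertical post of the stand; range -1.2 to 1.2, 0 = gun pointing along the stand's own x axis, growing anticlockwise seen from above. Stiff (about 0.22 N m): it stays where it is left
- tilt (a joint): tilt angle (rad) of the spray gun in the fork; range -0.35 to 0.8, 0 = barrel level, positive = nozzle down (and steering ball up). Stiff (about 0.28 N m, plus a little of the gun's weight): it stays where it is left
- gun_axis (a point): the point on the gun's barrel axis where the vertical swivel axis and the level tilt axis cross, 215 mm above the table; it does not move when the gun turns. Its x axis runs forward along the barrel to the nozzle, y to the gun's left, z to the gun's upper side; it turns with the gun. The stand under it has a round dark foot 136 mm across and 12 mm high; the two fork arms reach 37 mm either side of the barrel
- nozzle (a point): the nozzle tip of the spray gun, on the barrel axis, 92 mm ahead of gun_axis
- steer_ball (a point): centre of the black ball, 26 mm diameter, at the end of the 10 mm steering rod that sticks out of the back of the gun; on the barrel axis 130 mm behind gun_axis. Gripped from above it can be led wherever the gun shall turn: it turns freely between the fingers. The gun's grip hangs below the barrel, between 30 and 75 mm behind gun_axis
- pad (a point): centre of the top face of the small square raised plaster pad, 44 x 44 x 3 mm, on the grey plinth (172 x 120 mm, top 30 mm above the table; it reaches 46 mm from the pad centre towards the gun and 126 mm the other way). The pad's top lies 33 mm above the table. Its x axis points level away from the gun, towards the hinge of the board; y is parallel to the hinge. Fixed to the table; its place and turn differ every time
- board (a joint): opening angle (rad) of the aluminium splash board (118 mm wide, 125 mm from hinge to free edge, 4 mm thick): 0 = folded flat over the pad, 1.57 = upright, 1.75 = its stop, leaning slightly back. The hinge is stiff (0.2 N m) and the board stays where it is left
- board_hinge (a point): middle of the board's hinge line, 105 mm behind the pad's centre (along the pad's x) and 41 mm above the table; it does not move. Its y axis is the hinge line; the board opens by turning about +y
- pull_bar (a point): middle of the steel pull bar on the board, 10 mm round, 72 mm long and parallel to the hinge, standing 45 mm off the board's back and 100 mm from the hinge line: with the board folded flat it is above the board, 86 mm above the table (the board starts flat or up to 0.15 rad open), and can be gripped from above (it turns between the fingers); with the board upright it is behind the board
- tile_center (a point): centre (half-way up) of the loose L-shaped glaze test tile, 30 x 34 mm and 61 mm high, 50 g: a level foot 30 x 34 mm and 8 mm thick, and an upright plate 8 mm thick, 34 mm wide, along its back edge. Its x axis points from the front edge of the foot to the plate, z is up; the plate's mid-plane lies 11 mm from the centre along +x. It starts standing upright on the table
- tile_face (a point): middle of the front face of the tile's upright plate: 7 mm along the tile's x from tile_center and 4.5 mm higher
- tile_front (a point): a point in the air 60 mm straight in front of tile_face, on the side of the foot
- jar: bystander: oxide jar with a screw lid, 62 mm round, 86 mm high; origin under its middle
- tape: bystander: roll of masking tape lying flat, 104 mm across, 24 mm high; origin under its middle
- brush: bystander: thin nozzle brush, 135 mm long, lying down; origin under its middle, y axis along it
- spanner: bystander: open spanner, 165 mm long, 8 mm thick, lying down; origin under its middle, y axis along it
Not all that is in view belongs to the job. What is shaped like the part that bears pad but green is not meant.

How it is judged:
At the end, for the whole second after the job is handed in: Board opened at least 1.42 rad; tile upright (0.1 rad) with its foot on the pad, centre within 14 mm of the pad's, face towards the gun and square to the hinge (0.3 rad); barrel line within 14 mm sideways and 17 mm up or down of the middle of the tile's face; all at rest (value of joint board above 1.42 rad and velocity of joint board between -0.05 and 0.05 rad/s and horizontal distance between tile_center and pad below 0.014 m and z of tile_center in the frame of pad between 0.026 and 0.035 m and angle between tile_center's own z axis and vertical below 0.1 rad and angle between the x axis of tile_center and the x axis of pad, either way round below 0.3 rad and x of tile_front in the frame of pad below -0.02 m and x of tile_face in the frame of gun_axis above 0.12 m and y of tile_face in the frame of gun_axis between -0.014 and 0.014 m and z of tile_face in the frame of gun_axis between -0.017 and 0.017 m and distance of tile_center from where it was at the start of the episode above 0.05 m and velocity of joint swivel between -0.05 and 0.05 rad/s and velocity of joint tilt between -0.05 and 0.05 rad/s); the robot touches nothing.
It fails at once if the jar is shifted more than 30 mm (distance of jar from where it was at the start of the episode above 0.03 m).
It fails at once if the tape is shifted more than 30 mm (distance of tape from where it was at the start of the episode above 0.03 m).
It fails at once if the brush is shifted more than 30 mm (distance of brush from where it was at the start of the episode above 0.03 m).
It fails at once if the spanner is shifted more than 30 mm (distance of spanner from where it was at the start of the episode above 0.03 m).
It also fails if it takes over 66 s, if anything falls off the work surface, if the arm or the gripper's body presses on something with over 40 N, if the wrist force passes 120 N, or if a joint passes its speed limit or range.

## Working session

There is one attempt and no reset: what is moved stays moved. The work goes in short steps, Python scripts to look and compute and a tool call to move; the robot and the scene stay as the last step left them, time stands still between calls to the robot, and variables do not carry over. Pictures are saved under pics/ and viewed, at most 10 in all, crops included, and the job is handed in when it is done.

Besides the shell and the picture viewer there is one more tool, called after "Request:" as name(argument=value, ...) on one line, values as JSON. arm_command: Moves the arm, as the interface text tells. Its arguments: {"type":"object","properties":{"deltas":{"type":"array","items":{"type":"number"}},"force":{"type":"number"}},"required":["deltas"]}

```bash
mkdir -p pics; cat > h.py <<'E'
import numpy as np, cv2
from cell import sensors, optics, arm
def snap(n,f):
    im=optics.get_image(n); cv2.imwrite('pics/'+f,im); return im
def ray(c,u,v):
    K=np.array(c['camera_matrix']);R=cv2.Rodrigues(np.array(c['rvec'],float))[0];t=np.array(c['tvec'],float).ravel()
    d=R.T@np.linalg.solve(K,[u,v,1.]); return -R.T@t,d
def atz(c,u,v,z):
    o,d=ray(c,u,v); return o+d*(z-o[2])/d[2]
def proj(c,P):
    return cv2.projectPoints(np.array(P,float).reshape(-1,3),np.array(c['rvec'],float),np.array(c['tvec'],float),np.array(c['camera_matrix'],float),None)[0].reshape(-1,2)
E
python3 - <<'E'
from h import *
snap('top','top0.png');snap('side','side0.png')
for n in('top','side'):
    c=optics.calibration(n);print(n,ray(c,320,240),c['camera_matrix'][0][0])
s=sensors.observe();print(s,arm.nose_length)
E
```

```text
top (array([0.40371617, 0.05536921, 1.39331805]), array([ 0.10547189,  0.00362027, -0.99445662])) 550.8923027620275
side (array([ 0.08803263, -1.04066996,  0.59130379]), array([ 0.35636475,  0.8725347 , -0.33430553])) 552.7297743827311
{'clock': 0.1, 'joints': array([-1.40456647,  0.435179  ,  0.02498762,  1.57399465, -0.01160865,
        1.1339919 , -0.0750888 ]), 'dq': array([-1.22661363e-03, -1.48222893e-03, -2.93104316e-06, -2.08629044e-03,
        1.16770161e-03, -1.36751309e-05,  1.63877501e-03]), 'joint_efforts': array([ 2.60028966e-03, -6.69122601e+01,  9.87541638e-01, -3.15145719e+01,
       -6.06071600e-02,  3.75352066e-02,  3.36381760e-06]), 'position': array([0.16594273, 0.60212707, 0.24501206]), 'ee_rot': array([-4.21113890e-01, -3.11317613e+00,  2.24041821e-03]), 'force': array([ 0.62681403,  0.60116992, -0.36935146]), 'ft_torque': array([ 0.00841141, -0.02094746, -0.01060215]), 'gripper_force': 0.0, 'width': 0.9972532430220732} 0.019
```

View pics/top0.png

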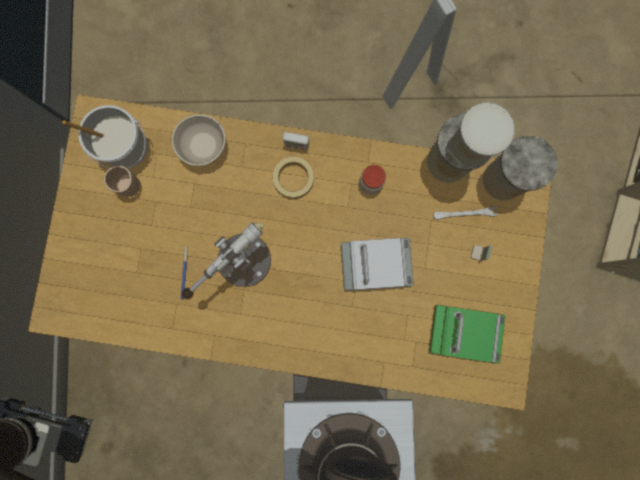

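View pics/side0.png

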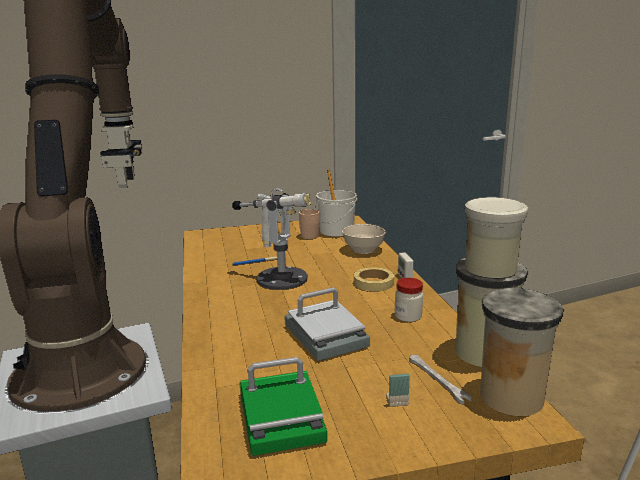

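The top view shows the grey plinth at (377,264) with its hinge to the right, the gun at (238,255) with its ball at (187,293), and the tile at (482,253). The jar is at (373,179), the tape at (293,178), the brush at (184,273), the spanner at (465,214), and the green decoy at (468,334). I'll enlarge these for measuring.

```bash
python3 - <<'E'
import cv2,numpy as np
t=cv2.imread('pics/top0.png');s=cv2.imread('pics/side0.png')
def c(im,x,y,w,h,k):
    return cv2.resize(im[y:y+h,x:x+w],None,fx=k,fy=k,interpolation=cv2.INTER_CUBIC)
a=c(t,335,225,80,75,5) #400x375
b=c(t,462,238,40,30,5) #200x150
g=c(t,175,215,100,90,4)#400x360... 
d=c(s,375,360,50,55,4)#200x220
out=np.zeros((600,800,3),np.uint8)
out[:375,:400]=a; out[:360,400:800]=g; out[380:530,:200]=b; out[375:595,210:410]=d
e=c(s,280,280,95,80,4); out[365:600,415:795]=e[:235]
cv2.imwrite('pics/crop1.png',out)
E
```

```text
(no output)
```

View pics/crop1.png

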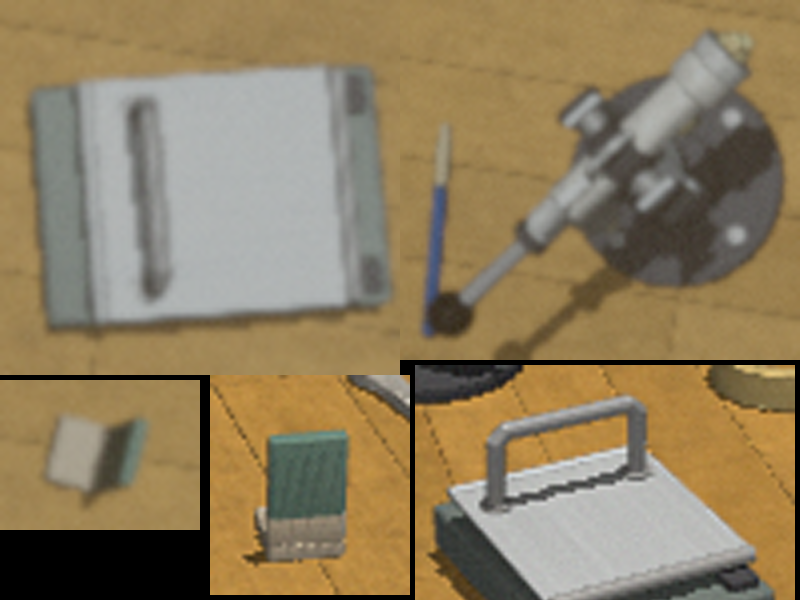

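```bash
python3 - <<'E'
from h import *
c=optics.calibration('top');s=optics.calibration('side')
f=lambda x,y,k,ox,oy:((x+.5)/k-.5+ox,(y+.5)/k-.5+oy)
P=[atz(c,*f(x,y,5,335,225),.03) for x,y in[(33,90),(50,327),(390,303),(373,66)]]
P=np.array(P)[:,:2];print(P.round(4),[np.linalg.norm(P[i]-P[(i+1)%4]).round(4) for i in range(4)])
px=((P[2]+P[3])-(P[0]+P[1]));px/=np.linalg.norm(px)
cen=P.mean(0);pad=cen-px*.040;hin=pad+px*.105
print('px',px,np.arctan2(px[1],px[0]),'pad',pad,'hinge',hin)
print('tile foot front', [atz(c,*f(x,y,5,462,238),.008).round(4) for x,y in[(62,417-380),(48,483-380)]])
print('plate top',[atz(c,*f(x,y,5,462,238),.061).round(4) for x,y in[(136,40),(147,41),(130,107),(119,107)]])
print('bar', [atz(c,*f(x,y,5,335,225),.091).round(4) for x,y in[(145,100),(155,295)]])
G=atz(c,*f(280,181,4,175,215),.012);G[2]=.215;print('gun',G)
u=f(49,312,4,175,215)
from scipy.optimize import brentq
for z in(.18,.215,.25): 
    b=atz(c,*u,z);print(b,np.linalg.norm(b-G),proj(s,b))
print('side ball 236,205')
print(proj(s,G),proj(c,G))
n=f(340,40,4,175,215)
print('nozzle',atz(c,*n,.2))
E
```

```text
[[ 0.541   0.0077]
 [ 0.4234  0.0015]
 [ 0.4326 -0.1666]
 [ 0.5505 -0.1618]] [np.float64(0.1178), np.float64(0.1684), np.float64(0.1179), np.float64(0.1698)]
px [ 0.05526915 -0.99847149] -1.5154989973946273 pad [ 0.48466443 -0.03987878] hinge [ 0.49046769 -0.14471829]
tile foot front [array([ 0.532 , -0.3286,  0.008 ]), array([ 0.4987, -0.3201,  0.008 ])]
plate top [array([ 0.5251, -0.3498,  0.061 ]), array([ 0.5246, -0.3551,  0.061 ]), array([ 0.4925, -0.3454,  0.061 ]), array([ 0.4926, -0.3401,  0.061 ])]
bar [array([ 0.5293, -0.0433,  0.091 ]), array([ 0.4368, -0.0459,  0.091 ])]
gun [0.50288942 0.2504425  0.215     ]
[0.42077899 0.35340581 0.18      ] 0.13626653007773656 [[236.93713693 209.72734131]]
[0.42028679 0.3448085  0.215     ] 0.1254118680532606 [[236.60183261 197.7707699 ]]
[0.41979458 0.33621118 0.25      ] 0.12444283167593324 [[236.25734298 185.48666113]]
side ball 236,205
[[277.95176701 202.53538487]] [[231.25005111 253.29782553]]
nozzle [0.56603919 0.19106119 0.2       ]
```

Request:
arm_command(deltas=[0,0,0,0,0,0.13,60,0,0,0,0,0,0.13,60,0,0,0.05,0.02,-0.04,0.13,60,0,0,0.207,0.318,-0.647,0.1,60,0,0,0.207,0.318,-0.647,0.1,60,0,0,0.207,0.318,-0.647,0.1,60,0,0,0.207,0.318,-0.647,0.1,60,0,0,0.207,0.318,-0.647,0.1,60,0,0,0.207,0.318,-0.647,0.1,60,0,0,0.207,0.318,-0.647,0.1,60,0,0,0.207,0.318,-0.647,0.1,60,0,0,0.207,0.318,-0.647,0.1,60,0,0,0.207,0.318,-0.647,0.1,60,0,0,0.207,0.318,-0.647,0.1,60,0,0,0.207,0.318,-0.647,0.1,60,0,0,0.207,0.318,-0.647,0.1,60,0,0,0.207,0.318,-0.647,0.1,60,0,0,0.207,0.318,-0.647,0.1,60,0,0,0.207,0.318,-0.647,0.1,60,0,0,0.207,0.318,-0.647,0.1,60], force=25)

```text
clock: 2.1
position: [0.4836, -0.0432, 0.3455]
ee_rot: [0.091, -3.14, -0.001]
force: [0.3, 0.1, 0.2]
width: 0.656
gripper_force: 0.0
```

Request:
arm_command(deltas=[0,0,0,0,-0.002,-0.258,60,0,0,0,0,-0.002,-0.258,60,0,0,0,0,-0.002,-0.258,60,0,0,0,0,-0.002,-0.258,60,0,0,0,0,-0.002,-0.258,60,0,0,0,0,-0.002,-0.258,60,0,0,0,0,-0.002,-0.258,60,0,0,0,0,-0.002,-0.258,4,0,0,0,0,-0.002,-0.258,4,0,0,0,0,-0.002,-0.258,4,0,0,0,0,-0.002,-0.258,4,0,0,0,0,-0.002,-0.258,4,0,0,0,0,-0.002,-0.258,4], force=25)

```text
clock: 3.4
position: [0.4841, -0.0464, 0.088]
ee_rot: [-0.088, 3.14, 0.0]
force: [0.0, 0.6, 0.3]
width: 0.18
gripper_force: 0.0
```

```bash
python3 - <<'E'
from h import *
s=sensors.observe();p=s['position'];print(p,s['width']*91.8,s['gripper_force'],s['force'])
px=np.array([.0553,-.9985]);h=np.array([.4905,-.1447])
b0=p[:2]; r=.1097
for th in [.2,.4,.6,.8,1.0,1.2,1.4,1.5,1.6,1.62]:
    a=.4229+th
    d=-r*(np.cos(a)-np.cos(.4229)); dz=r*(np.sin(a)-np.sin(.4229))
    print(th,(px*d).round(4),round(dz,4))
E
```

```text
[ 0.48411398 -0.04640942  0.0879885 ] 16.560743191671776 0.0 [0.04763243 0.61346652 0.25948272]
0.2 [ 0.0006 -0.0109] 0.019
0.4 [ 0.0014 -0.0254] 0.0354
0.6 [ 0.0024 -0.0428] 0.0486
0.8 [ 0.0035 -0.0625] 0.0581
1.0 [ 0.0046 -0.0837] 0.0635
1.2 [ 0.0058 -0.1056] 0.0645
1.4 [ 0.007  -0.1272] 0.0612
1.5 [ 0.0076 -0.1377] 0.0579
1.6 [ 0.0082 -0.1477] 0.0537
1.62 [ 0.0083 -0.1497] 0.0527
```

Request:
arm_command(deltas=[0,0,0,0,0,0,4,0,0,0,0,0,0,4,0,0,0,0,0,0,4,0,0,0,0,0,0,4,0,0,0,0.0003,-0.005,0.01,4,0,0,0,0.0006,-0.011,0.019,4,0,0,0,0.001,-0.018,0.028,4,0,0,0,0.0014,-0.0254,0.0354,4,0,0,0,0.0024,-0.0428,0.0486,4,0,0,0,0.003,-0.0525,0.0537,4,0,0,0,0.0035,-0.0625,0.0581,4], force=25)

```text
clock: 4.5
position: [0.4875, -0.1096, 0.1464]
ee_rot: [-0.087, 3.14, 0.001]
force: [1.2, 3.4, -3.6]
width: 0.097
gripper_force: 25.0
```

Request:
arm_command(deltas=[0,0,0,0.0006,-0.0105,0.003,4,0,0,0,0.0011,-0.0212,0.0054,4,0,0,0,0.0017,-0.032,0.0063,4,0,0,0,0.0023,-0.0431,0.0064,4,0,0,0,0.003,-0.054,0.005,4,0,0,0,0.0035,-0.0647,0.0031,4,0,0,0,0.0041,-0.0752,-0.0002,4,0,0,0,0.0047,-0.0852,-0.0044,4,0,0,0,0.0048,-0.0872,-0.0054,4,0,0,0,0.0048,-0.0872,-0.0054,4])

```text
clock: 5.5
position: [0.4921, -0.197, 0.14]
ee_rot: [0.087, -3.14, 0.001]
force: [1.1, 0.3, -2.6]
width: 0.1
gripper_force: 25.0
```

Request:
arm_command(deltas=[0,0,0,0,0,0,28,0,0,0,0,0,0,28,0,0,0,0,0,0,28,0,0,0,0,0,0,28,0,0,0,0,0,0.05,28,0,0,0,0,0,0.1,28,0,0,0,0,0,0.15,28,0,0,0,0,0,0.15,28])

```text
clock: 6.3
position: [0.495, -0.1979, 0.297]
ee_rot: [-0.087, 3.13, -0.004]
force: [-0.6, -0.4, -1.0]
width: 0.304
gripper_force: 0.0
```

```bash
python3 - <<'E'
from h import *
s=sensors.observe();print(s['position'],s['joints'].round(2),s['width'],s['force'])
c=optics.calibration('wrist'); im=snap('wrist','w1.png'); 
print(proj(c,[[.512,-.337,.03],[.485,-.04,.033]]))
snap('side','side1.png')
E
```

```text
[ 0.49503063 -0.19791086  0.29700193] [-0.21  0.25  0.62  1.77 -0.16  1.16  2.09] 0.30426081677265543 [-0.56457444 -0.37451198 -1.03333865]
[[192.13842648 210.99858127]
 [474.56756789 202.12057914]]
```

View pics/side1.png

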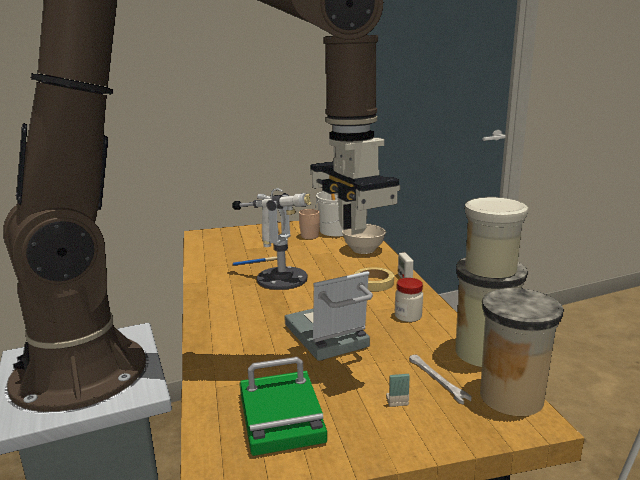

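View pics/w1.png

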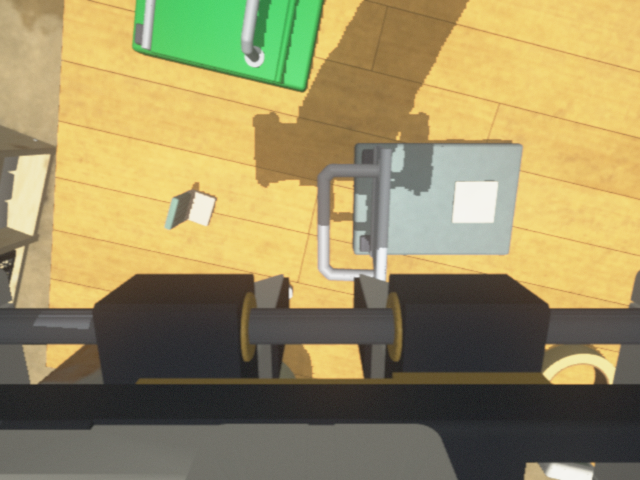

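```bash
python3 - <<'E'
from h import *
im=cv2.imread('pics/w1.png')
c=optics.calibration('wrist')
a=atz(c,215,195,.008);b=atz(c,207,226,.008);print(a,b,np.linalg.norm(a-b))
for q in[(181,197),(173,197),(166,227),(173,224)]:print(atz(c,*q,.061).round(4))
print('pad',[atz(c,*q,.033).round(4) for q in[(454.5,181),(497,181.5),(496,223),(453,222.5),(475,202)]])
cv2.imwrite('pics/w1c.png',cv2.resize(im[180:240,150:230],None,fx=8,fy=8,interpolation=cv2.INTER_CUBIC))
E
```

```text
[ 0.49198756 -0.31454385  0.008     ] [ 0.5273601 -0.3238957  0.008    ] 0.03658788934890412
[ 0.4874 -0.333   0.061 ]
[ 0.4878 -0.3406  0.061 ]
[ 0.5178 -0.3486  0.061 ]
[ 0.5144 -0.3417  0.061 ]
pad [array([ 0.4596, -0.0637,  0.033 ]), array([ 0.4576, -0.0202,  0.033 ]), array([ 0.5007, -0.0138,  0.033 ]), array([ 0.5027, -0.0589,  0.033 ]), array([ 0.4799, -0.0393,  0.033 ])]
```

View pics/w1c.png

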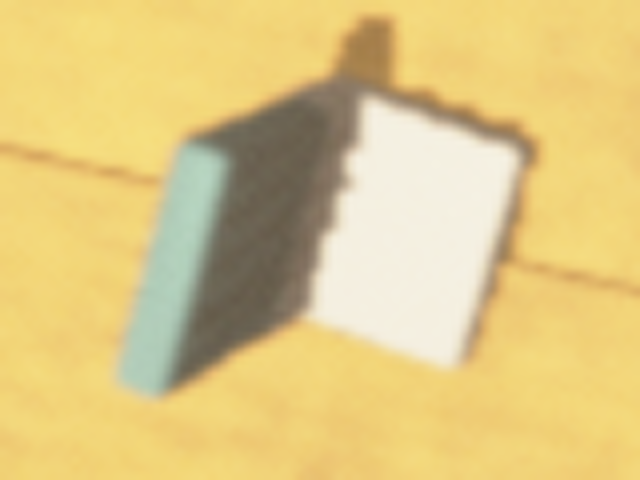

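```bash
python3 - <<'E'
from h import *
s=sensors.observe();print(s['position'],s['ee_rot'])
c=optics.calibration('wrist')
g=lambda x,y:((x+.5)/8-.5+150,(y+.5)/8-.5+180)
o=np.array([.485,-.04,0])-atz(c,474.57,202.12,.033)*[1,1,0]
F=[atz(c,*g(*q),.008)+o for q in[(522,155),(462,365),(308,318),(360,92)]]
T=[atz(c,*g(*q),.061)+o for q in[(192,142),(228,152),(165,395),(125,380)]]
print(np.round(F,4));print(np.round(T,4))
from scipy.optimize import least_squares
loc=np.array([[-15,-17],[-15,17],[7,17],[7,-17],[15,-17],[7,-17],[7,17],[15,17]])/1000
M=np.array(F+T)[:,:2]
def r(p):
    C,S=np.cos(p[2]),np.sin(p[2]);return (loc@np.array([[C,S],[-S,C]])+p[:2]-M).ravel()
for y in(1,-1):
    loc[:,1]*=y
    q=least_squares(r,[.512,-.337,-1.84]);print(q.x,np.rad2deg(q.x[2]),np.sqrt(2*q.cost/8));print((q.fun.reshape(-1,2)*1e3).round(1).tolist())
E
```

```text
[ 0.49285667 -0.19622655  0.29162649] [-8.88985370e-02  3.13740634e+00 -3.25781658e-04]
[[ 0.5013 -0.315   0.008 ]
 [ 0.5314 -0.3238  0.008 ]
 [ 0.5259 -0.345   0.008 ]
 [ 0.4939 -0.337   0.008 ]]
[[ 0.4931 -0.3404  0.061 ]
 [ 0.494  -0.3361  0.061 ]
 [ 0.5245 -0.3449  0.061 ]
 [ 0.5229 -0.3497  0.061 ]]
[ 0.51187023 -0.33313128 -1.85918457] -106.52342932186222 0.0019294958989363208
[[-1.5, 1.1], [1.0, 0.2], [0.3, 0.4], [-0.3, 2.0], [-1.8, -2.3], [-0.4, 1.1], [1.7, 0.2], [1.0, -2.7]]
[ 0.51000686 -0.33987741 -4.96298858] -284.35829942867707 0.021680854361195247
[[-11.5, -35.1], [-8.6, -34.9], [2.3, 7.7], [1.4, 8.1], [4.2, 19.2], [1.3, 7.2], [3.7, 7.6], [7.3, 20.1]]
```

Request:
arm_command(deltas=[0,0,-0.667,0.018,-0.141,0,56,0,0,-0.667,0.018,-0.141,0,56,0,0,-0.667,0.018,-0.141,0,56,0,0,-0.667,0.018,-0.141,0,56,0,0,-0.667,0.018,-0.141,0,56,0,0,-0.667,0.018,-0.141,0,56,0,0,-0.667,0.018,-0.141,0,56,0,0,-0.667,0.018,-0.141,0,56])

```text
clock: 7.2
position: [0.5098, -0.3365, 0.2885]
ee_rot: [-1.496, -2.759, 0.001]
force: [0.1, -0.3, 0.2]
width: 0.605
gripper_force: 0.0
```

Request:
arm_command(deltas=[0,0,-0.549,0,0,-0.1,56,0,0,-0.549,0,0,-0.1,56,0,0,-0.549,0,0,-0.1,56,0,0,-0.549,0,0,-0.1,56,0,0,-0.549,0,0,-0.1,56,0,0,-0.549,0,0,-0.1,56,0,0,-0.549,0,0,-0.1,56,0,0,-0.549,0,0,-0.1,56,0,0,-0.549,0,0,-0.1,56])

```text
clock: 8.1
position: [0.5101, -0.3371, 0.1902]
ee_rot: [-2.508, -1.891, 0.0]
force: [0.4, 0.9, -0.0]
width: 0.612
gripper_force: 0.0
```

```bash
python3 - <<'E'
from h import *
s=sensors.observe();print(s['position'],s['joints'].round(2),s['width']*91.8)
R=cv2.Rodrigues(s['ee_rot'])[0];print('toolY bearing',np.rad2deg(np.arctan2(R[1,1],R[0,1])))
E
```

```text
[ 0.51007357 -0.33707468  0.19016535] [-0.16  0.66  1.06  1.73 -0.63  1.14  0.81] 56.14731382186471
toolY bearing -15.9898315277693
```

Request:
arm_command(deltas=[0,0,0,0.001,-0.001,-0.163,56,0,0,0,0.001,-0.001,-0.163,56,0,0,0,0.001,-0.001,-0.163,56,0,0,0,0.001,-0.001,-0.163,56,0,0,0,0.001,-0.001,-0.163,56,0,0,0,0.001,-0.001,-0.163,20,0,0,0,0.001,-0.001,-0.163,20,0,0,0,0.001,-0.001,-0.163,20,0,0,0,0.001,-0.001,-0.163,20,0,0,0,0.001,-0.001,-0.163,20,0,0,0,0.001,-0.001,-0.163,20], force=15)

```text
clock: 9.2
position: [0.5122, -0.3387, 0.0292]
ee_rot: [2.51, 1.885, 0.002]
force: [-0.0, 1.6, 9.3]
width: 0.375
gripper_force: 15.0
```

Request:
arm_command(deltas=[0,0,0,0,0,0.03,20,0,0,0,0,0,0.22,20,0,0,0,0,0,0.22,20,0,0,0,0,0,0.22,20,0,0,0,0,0,0.22,20,0,0,0,0,0,0.22,20,0,0,0.213,-0.027,0.296,0.22,20,0,0,0.213,-0.027,0.296,0.22,20,0,0,0.213,-0.027,0.296,0.22,20,0,0,0.213,-0.027,0.296,0.22,20,0,0,0.213,-0.027,0.296,0.22,20,0,0,0.213,-0.027,0.296,0.22,20,0,0,0.213,-0.027,0.296,0.22,20,0,0,0.213,-0.027,0.296,0.22,20,0,0,0.213,-0.027,0.296,0.22,20,0,0,0.213,-0.027,0.296,0.22,20])

```text
clock: 10.8
position: [0.4842, -0.0439, 0.2476]
ee_rot: [2.167, 2.274, 0.0]
force: [0.2, 0.0, -0.6]
width: 0.37
gripper_force: 15.0
```

```bash
python3 - <<'E'
from h import *
s=sensors.observe();print(s['position'],s['width']*91.8,s['force'],s['gripper_force'])
R=cv2.Rodrigues(s['ee_rot'])[0];print('toolY bearing',np.rad2deg(np.arctan2(R[1,1],R[0,1])))
E
```

```text
[ 0.48418485 -0.04389503  0.24757951] 33.99945015271095 [ 0.24857042  0.04025305 -0.63324781] 14.993381649255753
toolY bearing 2.778579267022248
```

Request:
arm_command(deltas=[0,0,0.005,0.001,0.001,-0.05,20,0,0,0.005,0.001,0.001,-0.1,20,0,0,0.005,0.001,0.001,-0.14,20,0,0,0.005,0.001,0.001,-0.165,20,0,0,0.005,0.001,0.001,-0.175,20,0,0,0.005,0.001,0.001,-0.18,20,0,0,0.005,0.001,0.001,-0.183,20,0,0,0.005,0.001,0.001,-0.185,20,0,0,0.005,0.001,0.001,-0.185,20])

```text
clock: 11.7
position: [0.4859, -0.0411, 0.0631]
ee_rot: [2.154, 2.286, 0.002]
force: [0.3, -0.1, -1.0]
width: 0.374
gripper_force: 15.0
```

Request:
arm_command(deltas=[0,0,0,0,-0.001,-0.001,20,0,0,0,0,-0.001,-0.002,20,0,0,0,0,-0.001,-0.002,20])

```text
clock: 12.0
position: [0.4859, -0.0421, 0.0616]
ee_rot: [2.154, 2.286, 0.003]
force: [-3.8, 0.9, 16.5]
width: 0.373
gripper_force: 15.0
```

Contact is made, so I'll release and rise.

Request:
arm_command(deltas=[0,0,0,0,0,0.0005,54,0,0,0,0,0,0.0005,54,0,0,0,0,0,0.0005,54,0,0,0,0,0,0.0005,54,0,0,0,0,0,0.05,54,0,0,0,0,0,0.1,54,0,0,0,0,0,0.15,54,0,0,0,0,0,0.2,54,0,0,0,0,0,0.25,54,0,0,0,0,0,0.25,54,0,0,0,0,0,0.25,54,0,0,0,0,0,0.25,54])

```text
clock: 13.2
position: [0.4847, -0.0417, 0.3095]
ee_rot: [-2.153, -2.286, 0.001]
force: [-0.2, -0.4, 0.0]
width: 0.59
gripper_force: 0.0
```

```bash
python3 - <<'E'
from h import *
c=optics.calibration('wrist');s0=sensors.observe()['position']; w=snap('wrist','w2.png');s=snap('side','side2.png')
cs=optics.calibration('side')
px=np.array([.0553,-.9985,0]);py=np.array([.9985,.0553,0]);pad=np.array([.485,-.04,.033])
loc=np.array([[-15,-17,8],[-15,17,8],[7,-17,61],[15,-17,61],[15,17,61],[7,17,61],[-22,-22,0],[22,-22,0],[22,22,0],[-22,22,0]])/1e3
P=[pad+l[0]*px+l[1]*py+[0,0,l[2]] for l in loc]
print(proj(c,P).round(1).tolist(),s0); print(proj(cs,P).round(1).tolist())
ctr=proj(c,pad+[0,0,.03])[0].astype(int);print(ctr)
x0,y0=np.clip(ctr-[55,50],0,[530,380]);cw=cv2.resize(w[y0:y0+100,x0:x0+110],None,fx=5,fy=5,interpolation=cv2.INTER_CUBIC)
cv2.imwrite('pics/c2.png',cw);print(x0,y0)
E
```

```text
[[306.0, 187.1], [338.3, 187.2], [303.9, 217.5], [303.9, 225.9], [340.2, 226.0], [340.4, 217.7], [301.5, 179.6], [301.8, 220.1], [342.0, 220.3], [342.8, 179.8]] [ 0.48465019 -0.04169793  0.30949236]
[[306.8, 312.2], [320.8, 308.8], [310.3, 293.9], [311.9, 295.3], [326.4, 292.0], [324.7, 290.6], [303.5, 314.7], [312.0, 323.1], [330.4, 318.5], [321.5, 310.3]]
[322 204]
267 154
```

View pics/c2.png

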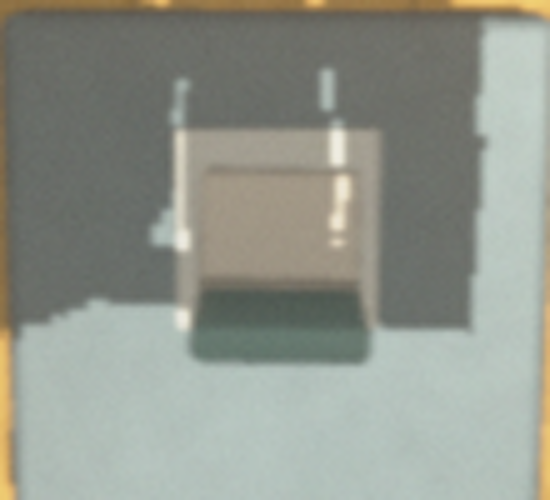

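Request:
arm_command(deltas=[0,0,0,0,0,0.08,54,0,0,0,0,0,0.08,54,0,0,0.404,-0.025,0.342,0.11,54,0,0,0.404,-0.025,0.342,0.11,54,0,0,0.404,-0.025,0.342,0.11,54,0,0,0.404,-0.025,0.342,0.11,54,0,0,0.404,-0.025,0.342,0.11,54,0,0,0.404,-0.025,0.342,0.11,54,0,0,0.404,-0.025,0.342,0.11,54,0,0,0.404,-0.025,0.342,0.11,54,0,0,0.404,-0.025,0.342,0.11,54,0,0,0.404,-0.025,0.342,0.11,54,0,0,0.404,-0.025,0.342,0.11,54,0,0,0.404,-0.025,0.342,0.11,54])

```text
clock: 14.7
position: [0.4606, 0.2987, 0.4206]
ee_rot: [-1.336, -2.843, -0.001]
force: [0.1, 0.7, -0.6]
width: 0.589
gripper_force: 0.0
```

```bash
python3 - <<'E'
from h import *
s=sensors.observe();c=optics.calibration('wrist');w=snap('wrist','w3.png')
np.savez('w3.npz',K=c['camera_matrix'],r=c['rvec'],t=c['tvec'])
print(s['position'],s['joints'].round(2),proj(c,[[.503,.2505,.215],[.503,.2505,.012],[.4206,.3495,.195]]))
R=cv2.Rodrigues(s['ee_rot'])[0];print('toolY bearing',np.rad2deg(np.arctan2(R[1,1],R[0,1])))
E
```

```text
[0.46059705 0.29867379 0.42055932] [-1.42  0.29  1.03  1.51 -0.25  1.48  0.3 ] [[324.45361415 281.40411908]
 [323.12581652 231.81410935]
 [324.37892019 140.72108415]]
toolY bearing 39.65786921348461
```

View pics/w3.png

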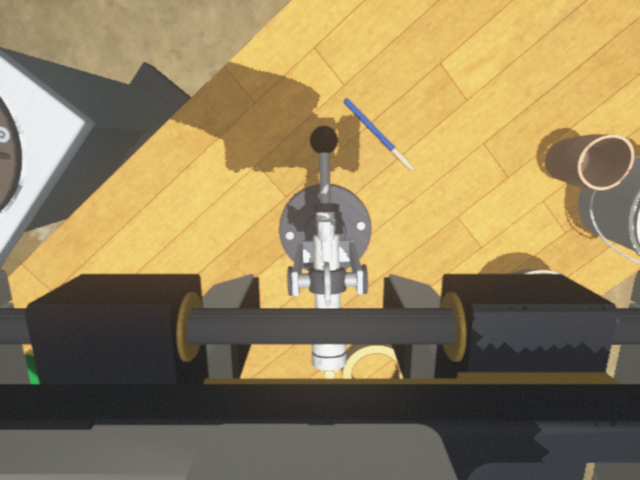

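The wrist view shows the ball at (323,139.5), the fork and tilt axis centred at (327.5,281), and the round foot centred near x=325.5.

```bash
cat > aim.py <<'E'
import numpy as np
def aim(G,F):
    d=(F-G)/np.linalg.norm(F-G); b=G-.13*d
    return b,np.rad2deg(np.arctan2(*(b-G)[[1,0]])),np.arcsin(-d[2])
E
python3 - <<'E'
from h import *
from aim import aim
z=np.load('w3.npz');c=dict(camera_matrix=z['K'],rvec=z['r'],tvec=z['t'])
print(atz(c,327.5,281,.215),atz(c,325.5,232,.012),atz(c,323,139.5,.195))
G=(atz(c,327.5,281,.215)*2+[.503,.2505,.215])/3
F=np.array([.4864,-.047,.068]);print(G,aim(G,F))
B=(atz(c,323,139.5,.195)*2+[.4206,.3495,.195])/3
print(B,np.linalg.norm(B-G),np.rad2deg(np.arctan2(*(B-G)[[1,0]])))
E
```

```text
[0.50495601 0.25265006 0.215     ] [0.50583462 0.25249122 0.012     ] [0.41894247 0.34952539 0.195     ]
[0.50430401 0.25193337 0.215     ] (array([0.51128094, 0.36842327, 0.27228372]), np.float64(86.57247973857929), np.float64(0.456315962581913))
[0.41949498 0.34951693 0.195     ] 0.13082477493871275 130.9936229737357
```

Request:
arm_command(deltas=[0,0,0.015,-0.0415,0.051,-0.02,54,0,0,0.015,-0.0415,0.051,-0.04,54,0,0,0.015,-0.0415,0.051,-0.2255,54,0,0,0.015,-0.0415,0.051,-0.2255,54,0,0,0.015,-0.0415,0.051,-0.2255,54,0,0,0.015,-0.0415,0.051,-0.2255,54,0,0,0.015,-0.0415,0.051,-0.2255,54,0,0,0.015,-0.0415,0.051,-0.2255,54,0,0,0.015,-0.0415,0.051,-0.2255,54,0,0,0.015,-0.0415,0.051,-0.2255,18,0,0,0.015,-0.0415,0.051,-0.2255,18,0,0,0.015,-0.0415,0.051,-0.2255,18,0,0,0.015,-0.0415,0.051,-0.2255,18,0,0,0.015,-0.0415,0.051,-0.2255,18,0,0,0.015,-0.0415,0.051,-0.2255,18], force=20)

```text
clock: 16.25
position: [0.419, 0.3512, 0.1951]
ee_rot: [1.3, 2.86, 0.001]
force: [0.8, 1.2, 2.5]
width: 0.267
gripper_force: 20.0
```

```bash
python3 - <<'E'
from h import *
s=sensors.observe();p=s['position'];print(p,s['width']*91.8,s['gripper_force'],s['force'])
G=np.array([.5043,.252,.215]);b0=p-G;r=np.linalg.norm(b0)
a0,e0=np.arctan2(b0[1],b0[0]),np.arcsin(b0[2]/.13);a1,e1=np.deg2rad(86.57),.4563
print(r,np.rad2deg(a0),e0)
for i in range(1,16):
    t=i/15;a=a0+(a1-a0)*t;e=e0+(e1-e0)*t
    q=G+.13*np.array([np.cos(e)*np.cos(a),np.cos(e)*np.sin(a),np.sin(e)])
    print(round(np.rad2deg(a-a0)/90,3),(q-p).round(4).tolist())
E
```

```text
[0.41895623 0.35115313 0.1951472 ] 24.540791394613063 20.00025451183319 [0.84186909 1.23693875 2.52417027]
0.13232171639687065 130.71946398990863 -0.15331373346946453
-0.033 [0.0062, 0.0029, 0.0052]
-0.065 [0.0113, 0.0073, 0.0105]
-0.098 [0.0167, 0.0112, 0.0158]
-0.131 [0.0224, 0.0146, 0.0211]
-0.164 [0.0284, 0.0175, 0.0263]
-0.196 [0.0346, 0.02, 0.0316]
-0.229 [0.041, 0.0219, 0.0369]
-0.262 [0.0475, 0.0232, 0.0421]
-0.294 [0.0541, 0.024, 0.0473]
-0.327 [0.0607, 0.0243, 0.0524]
-0.36 [0.0673, 0.024, 0.0575]
-0.392 [0.0738, 0.0231, 0.0625]
-0.425 [0.0802, 0.0217, 0.0675]
-0.458 [0.0864, 0.0198, 0.0723]
-0.491 [0.0923, 0.0173, 0.0771]
```

Request:
arm_command(deltas=[0,0,-0.033,0.006,0.004,0.0052,18,0,0,-0.065,0.0113,0.008,0.0105,18,0,0,-0.098,0.0167,0.012,0.0158,18,0,0,-0.131,0.0224,0.015,0.0211,18,0,0,-0.164,0.0284,0.018,0.0263,18,0,0,-0.196,0.0346,0.02,0.0316,18,0,0,-0.229,0.041,0.022,0.0369,18,0,0,-0.262,0.0475,0.0232,0.0421,18,0,0,-0.294,0.0541,0.024,0.0473,18,0,0,-0.327,0.0607,0.0243,0.0524,18,0,0,-0.36,0.0673,0.024,0.0575,18,0,0,-0.392,0.0738,0.0231,0.0625,18,0,0,-0.425,0.0802,0.0217,0.0675,18,0,0,-0.458,0.0864,0.0198,0.0723,18,0,0,-0.491,0.0923,0.0173,0.0771,18,0,0,-0.491,0.0923,0.0173,0.0771,18,0,0,-0.491,0.0923,0.0173,0.0771,18])

```text
clock: 17.95
position: [0.5113, 0.3703, 0.2725]
ee_rot: [-2.278, -2.162, -0.004]
force: [-0.4, 5.7, 3.3]
width: 0.265
gripper_force: 20.0
```

```bash
python3 - <<'E'
from h import *
t=snap('top','top3.png');s=snap('side','side3.png')
c=optics.calibration('top');cs=optics.calibration('side')
p=sensors.observe();print(p['position'],p['force'],p['width']*91.8)
G=np.array([.5043,.252,.215]);F=np.array([.4864,-.047,.068]);d=(F-G)/np.linalg.norm(F-G)
P=[G-.13*d,G,G+.092*d,F];print(proj(c,P).round(1).tolist(),proj(cs,P).round(1).tolist())
a=cv2.resize(t[190:300,200:400],None,fx=4,fy=4,interpolation=cv2.INTER_CUBIC)[:300]
b=cv2.resize(s[180:330,230:380],None,fx=4,fy=4,interpolation=cv2.INTER_CUBIC)
cv2.imwrite('pics/c3.png',b[:600]) ; cv2.imwrite('pics/c3t.png',cv2.resize(t[200:300,185:385],None,fx=4,fy=4,interpolation=cv2.INTER_CUBIC))
E
```

```text
[0.51128619 0.37027432 0.27250733] [0.58726594 6.28454246 4.01486087] 24.502977902092244
[[168.8, 247.8], [230.5, 252.7], [270.7, 255.8], [364.8, 263.2]] [[265.8, 171.0], [278.3, 202.3], [288.0, 226.9], [318.3, 303.2]]
```

View pics/c3.png

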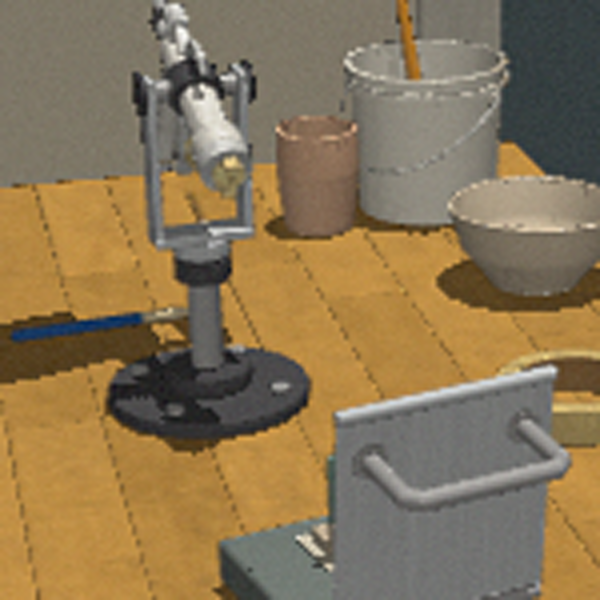

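Request:
arm_command(deltas=[0,0,0,0,0,0,50,0,0,0,0,0,0,50,0,0,0,0,0,0,50,0,0,0,0,0,0,50,0,0,0,0,0,0.05,50,0,0,0,0,0,0.1,50,0,0,0,-0.05,0.03,0.15,50,0,0,0,-0.1,0.08,0.16,50,0,0,0,-0.13,0.13,0.16,50,0,0,0,-0.16,0.16,0.16,50,0,0,0,-0.2,0.2,0.16,50,0,0,0,-0.2,0.2,0.16,50,0,0,0,-0.2,0.2,0.16,50,0,0,0,-0.2,0.2,0.16,50])

```text
clock: 19.45
position: [0.31, 0.569, 0.4313]
ee_rot: [2.276, 2.163, -0.001]
force: [-0.6, -1.1, 0.9]
width: 0.544
gripper_force: 0.0
```

```bash
python3 - <<'E'
from h import *
t=snap('top','top4.png');s=snap('side','side4.png')
a=cv2.resize(t[215:290,155:395],None,fx=3.3333,fy=3.3333,interpolation=cv2.INTER_CUBIC)  #800x250
b=cv2.resize(s[155:241,225:385],None,fx=4,fy=4,interpolation=cv2.INTER_CUBIC)
o=np.zeros((600,800,3),np.uint8);o[:250]=a[:250,:800];o[252:252+344,:640]=b
cv2.imwrite('pics/c4.png',o);print(sensors.observe()['position'])
E
```

```text
[0.31229903 0.56691956 0.43216445]
```

View pics/c4.png

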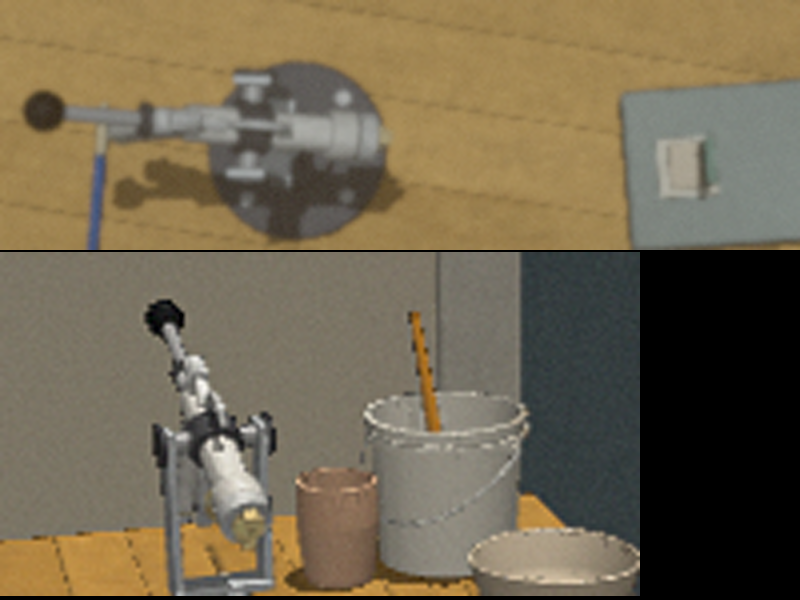

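```bash
python3 - <<'E'
from h import *
from scipy.optimize import least_squares
c=optics.calibration('top');cs=optics.calibration('side')
G0=np.array([.5043,.252,.215]);F=np.array([.4864,-.047,.068])
k=3.3333;tp=lambda x,y:np.array([(x+.5)/k-.5+155,(y+.5)/k-.5+215]);sp=lambda x,y:np.array([(x+.5)/4-.5+225,(y+.5-252)/4-.5+155])
obs=[(c,tp(44,112),-.13),(cs,sp(165,318),-.13),(c,tp(387,137),.092),(cs,sp(250,525),.092)]
def rr(p):
    G=np.array([p[0],p[1],.215]);d=np.array([np.cos(p[3])*np.cos(p[2]),np.cos(p[3])*np.sin(p[2]),-np.sin(p[3])])
    return np.concatenate([*(proj(cc,G+l*d)[0]-u for cc,u,l in obs),(p[:2]-G0[:2])/.002])
q=least_squares(rr,[.504,.252,-1.6,.45]);p=q.x;print(p,q.fun.round(1))
G=np.array([p[0],p[1],.215]);d=np.array([np.cos(p[3])*np.cos(p[2]),np.cos(p[3])*np.sin(p[2]),-np.sin(p[3])])
v=F-G;y=np.array([-np.sin(p[2]),np.cos(p[2]),0]);print('y',v@y,'z',v@np.cross(d,y))
px=np.array([.0553,-.9985,0]);py=np.array([.9985,.0553,0]);pad=np.array([.485,-.04,.033])
print('foot pred',proj(c,[pad+px*a+py*b+[0,0,.008] for a,b in((-.015,.018),(-.015,-.016))]),tp(660,140),tp(660,197))
E
```

```text
[ 0.50410108  0.25343887 -1.6344779   0.4056103 ] [-0.3 -0.4 -0.2  1.7  0.   0.2  0.6  2.4 -0.1  0.7]
y 0.001454294721100764 z -0.016321437577406863
foot pred [[354.52938262 257.66673844]
 [355.58360068 271.45105261]] [352.65198152 256.6504215 ] [352.65198152 273.75059251]
```

```bash
python3 - <<'E'
import cv2,numpy as np
for f in('side4.png','side0.png'):
    im=cv2.imread('pics/'+f)[160:225,225:315]
    g=im.max(2)
    for th in(60,75):
        n,l,st,ce=cv2.connectedComponentsWithStats((g<th).astype(np.uint8),connectivity=8)
        print(f,th,[(st[i].tolist(),(ce[i]+[225,160]).round(1).tolist()) for i in range(1,n) if st[i][4]>8])
im=cv2.imread('pics/side4.png')
hsv=cv2.cvtColor(im,cv2.COLOR_BGR2HSV)[208:240,272:300]
print(im[208:240,280:296,:].astype(int)[:,:,2]-im[208:240,280:296,:].astype(int)[:,:,0])
E
```

```text
side4.png 60 [([36, 7, 10, 10, 59], [265.4, 170.6]), ([47, 34, 14, 15, 51], [277.9, 200.6]), ([38, 38, 4, 11, 24], [264.5, 203.7])]
side4.png 75 [([36, 7, 10, 11, 65], [265.3, 171.0]), ([42, 22, 4, 6, 11], [268.5, 184.0]), ([46, 34, 15, 15, 79], [276.9, 199.9]), ([38, 38, 4, 18, 42], [264.5, 205.4]), ([67, 39, 2, 7, 13], [292.5, 201.8])]
side0.png 60 [([49, 35, 8, 4, 11], [277.9, 195.5]), ([7, 41, 9, 9, 66], [236.0, 205.0]), ([42, 41, 9, 10, 68], [270.9, 205.2]), ([52, 40, 6, 9, 29], [278.9, 205.2]), ([28, 43, 5, 5, 12], [254.8, 205.2])]
side0.png 75 [([42, 33, 22, 18, 158], [274.7, 202.6]), ([7, 41, 9, 9, 68], [235.9, 205.0]), ([28, 40, 5, 8, 22], [254.4, 204.0])]
[[ 13  18  15  16  16  16  18  26   4  -1  -1  -1  20  24  23  23]
 [ 17  16  13  18  16  15  10  21   4  -2  -1   0  21  25  24  26]
 [ 15  16  16  17  16  20  17  18   6   1  -3  -1  22  21  23  22]
 [ 12  14  16  15  17  16  19  17  11   1  -2  -1  19  24  22  22]
 [ 14  18  16  16  10  12  18  17  16   7   0  -1  20  22  22  26]
 [ 15  15  17  18  12   8  13  18  15  15   5   0  17  23  24  21]
 [ 17  13  17  16  14  1
[... 1018 characters left out ...]
   5  -2  -4  -6  98 119  85]
 [116 116 115 114 116 114 115 122  99  19  -2  -1  -8  91 116 118]
 [107 113 114 117 113 116 114 117 122  24  -4  -1  -6  65 114 114]
 [ 95 110 112 116 113 113 115 115 122  24  -5  -1  -7  65 111 113]
 [ 88 106 119 116 116 119 119 115 123  24  -3  -2  -4  70 112 111]
 [ 76  95 114 115 118  88  83  61  57  11  -2   1  -6  70 112 116]
 [ 34  44  27  -1 -10 -10  -6  -7  -3  -2  -3   0  -8  70 113 115]
 [ -4  -5  -2  -3  -2   1   0  -1  -1   3   1   0  -7  40 110 117]
 [  0   0  -3  -2   1   1  -2   2   1  -1  -1  -3  -7  36 110 118]
 [  1   2   1   1  -1  -1   0   0  -1   0  -4   0  -2  40 105 119]
 [ -1   2   1   1   1  -2  -1  -4   2   2   4  28  55  84 110 114]]
```

```bash
python3 - <<'E'
from h import *
cs=optics.calibration('side')
im=cv2.imread('pics/side4.png');g=im.max(2)
print('right knob rows194-212 cols 284-296');print(g[194:212,284:296])
print('left knob');print(g[194:212,260:270])
t=np.linspace(0,2*np.pi,200)
for z in(0,.012):
    e=proj(cs,np.c_[.5043+.068*np.cos(t),.252+.068*np.sin(t),0*t+z]);print('pred disc',z,e.min(0),e.max(0))
m=(g[258:300,245:320]<110).astype(np.uint8);n,l,st,ce=cv2.connectedComponentsWithStats(m)
i=1+st[1:,4].argmax();x,y,w,h,_=st[i];print('disc obs',x+245,y+258,x+w+244,y+h+257)
E
```

```text
right knob rows194-212 cols 284-296
[[122 120 120 128 127 125 120 124 122 126 122 123]
 [123 123 124 122 127 126  54  47 111 125 124 123]
 [119 123 125  70 176 154  75  59  43 115 122 126]
 [119 124 123  61 104 180 170  83  77 121 126 122]
 [121 100  91 145 132 109 192 113  78 117 126 121]
 [ 48 198 217 202 200 108 117 100  67  31 117 126]
 [ 39  86 131 136 132  97 120 106  63  31 118 124]
 [ 36  71 106 109 104  83 121 144  72  29 116 124]
 [ 53  24  84  87  89  81 117 147  74  25 119 129]
 [ 95  32  76  60  74  78 117 125  62  24 115 123]
 [129  53 117 128  95  81 122 123  60  34 116 124]
 [204 138 123 126  93  81 122 127  59 117 126 125]
 [221 144 120 128  89  75 123 119 130 124 124 125]
 [214 146 119 124  88  84 123 121 118 122 121 124]
 [220 216 138 121  92  84 121 120 123 123 122 123]
 [217 218 119 115  90  79 117 115 122 124 123 124]
 [219 219 205 146  92  80 117 121 125 122 122 123]
 [222 214 210 203 153  94 120 119 124 125 122 122]]
left knob
[[121 124 120 121 124 122 124 122 123 125]
 [122 121 124 119 126 122 126 121 121 123]
 [124 123 121 123 120 125 126 123 124 128]
 [123 126 127 122 122 125 125 122 123 128]
 [122 121 127  52  68 114 126 125 123 123]
 [124 123 130  60  56  75 184 148 122 124]
 [123 123 127  55  32  77 130 206 145 151]
 [126 124 130  57  24  73  82 117 122 199]
 [125 125 125  62  27  58  76 121 119 130]
 [123 120 127  63  27  48  63 122 125 114]
 [126 125 129  57  25  40  49 118 133  95]
 [119 125 127  60  27  39  43 119 125  86]
 [123 125 125 131  64  34  40 118 126 103]
 [119 122 125 130  58  39  42 120 123 103]
 [128 120 127 122  63  30  49 122 127  83]
 [126 121 123 128 130  74  78 125 127 111]
 [123 123 125 125 130  72  79 122 122 109]
 [127 121 123 129 128  73  79 118 124  96]]
pred disc 0 [256.57102795 270.29130273] [307.67913012 290.88543149]
pred disc 0.012 [256.29072964 266.29822147] [307.54260958 286.59039062]
disc obs 245 258 307 293
```

```bash
python3 - <<'E'
from h import *
c=optics.calibration('wrist');B=np.array([.5113,.3684,.2723]);p=sensors.observe()['position']
o,d=ray(c,320,240);print('cam',o-p,d,c['camera_matrix'][0][0])
for q in([.312,.567,.432],[.45,.45,.4],[.42,.37,.4],[.60,.37,.4],[.51,.42,.4],[.51,.50,.4],[.40,.42,.38],[.62,.42,.38]):
    print(q,proj(c,[B-(np.array(q)-p),np.array([.5043,.252,.215])-(np.array(q)-p)]).round().tolist())
E
```

```text
cam [0.00328271 0.06489897 0.13818992] [-0.01552004 -0.2515373  -0.96772751] 386.43410931942014
[0.312, 0.567, 0.432] [[552.0, 426.0], [506.0, 477.0]]
[0.45, 0.45, 0.4] [[408.0, 334.0], [388.0, 414.0]]
[0.42, 0.37, 0.4] [[450.0, 229.0], [419.0, 338.0]]
[0.6, 0.37, 0.4] [[197.0, 243.0], [225.0, 348.0]]
[0.51, 0.42, 0.4] [[327.0, 302.0], [325.0, 390.0]]
[0.51, 0.5, 0.4] [[332.0, 395.0], [329.0, 459.0]]
[0.4, 0.42, 0.38] [[487.0, 305.0], [446.0, 398.0]]
[0.62, 0.42, 0.38] [[169.0, 321.0], [205.0, 410.0]]
```

Request:
arm_command(deltas=[0,0,0,0.088,-0.237,-0.03,50,0,0,0,0.088,-0.237,-0.03,50,0,0,0,0.088,-0.237,-0.03,50,0,0,0,0.088,-0.237,-0.03,50,0,0,0,0.088,-0.237,-0.03,50,0,0,0,0.088,-0.237,-0.03,50,0,0,0,0.088,-0.237,-0.03,50,0,0,0,0.088,-0.237,-0.03,50,0,0,0,0.088,-0.237,-0.03,50,0,0,0,0.088,-0.237,-0.03,50,0,0,0,0.088,-0.237,-0.03,50])

```text
clock: 20.65
position: [0.3989, 0.3319, 0.4019]
ee_rot: [2.278, 2.162, -0.001]
force: [0.8, 0.7, -0.2]
width: 0.543
gripper_force: 0.0
```

```bash
cat > shot.py <<'E'
import sys
from h import *
n=sys.argv[1];c=optics.calibration('wrist');im=snap('wrist',n+'.png')
np.savez(n+'.npz',K=c['camera_matrix'],r=c['rvec'],t=c['tvec'])
B=np.array([.5113,.3684,.2723]);u=proj(c,B)[0]
g=im.max(2);x0,y0=(u-30).astype(int)
m=(g[y0:y0+60,x0:x0+60]<60).astype(np.uint8);k,l,st,ce=cv2.connectedComponentsWithStats(m)
print(sensors.observe()['position'],'pred',u,[(st[i].tolist(),(ce[i]+[x0,y0]).round(1).tolist(),(st[i][:2]+(st[i][2:4]-1)/2+[x0,y0]).tolist()) for i in range(1,k) if st[i][4]>100])
E
python3 shot.py wa
```

```text
[0.39889985 0.33172374 0.40189973] pred [482.11555418 173.46931406] []
```

Request:
arm_command(deltas=[0,0,0,0.11,0,0,50,0,0,0,0.22,0,0,50,0,0,0,0.22,0,0,50,0,0,0,0.22,0,0,50,0,0,0,0.22,0,0,50,0,0,0,0.22,0,0,50,0,0,0,0.22,0,0,50,0,0,0,0.22,0,0,50,0,0,0,0.22,0,0,50,0,0,0,0.22,0,0,50])

```text
clock: 21.7
position: [0.6181, 0.3322, 0.4027]
ee_rot: [-2.278, -2.163, -0.002]
force: [0.2, -0.8, -0.0]
width: 0.543
gripper_force: 0.0
```

```bash
python3 shot.py wb
```

```text
[0.61821659 0.33200845 0.40263336] pred [165.04339867 190.56445403] [([14, 11, 36, 33, 667], [169.4, 188.9], [166.5, 187.0])]
```

```bash
cat > tri.py <<'E'
from h import *
obs=[]
for n in('wa','wb'):
    z=np.load(n+'.npz');c=dict(camera_matrix=z['K'],rvec=z['r'],tvec=z['t'])
    im=cv2.imread(f'pics/{n}.png');g=cv2.medianBlur(cv2.cvtColor(im,cv2.COLOR_BGR2GRAY),3);u=proj(c,[.5113,.3684,.2723])[0];x0,y0=(u-45).astype(int)
    w=g[y0:y0+90,x0:x0+90];w=cv2.resize(w,None,fx=4,fy=4,interpolation=cv2.INTER_CUBIC)
    h=cv2.HoughCircles(w,cv2.HOUGH_GRADIENT,1,40,param1=120,param2=15,minRadius=56,maxRadius=92)
    print(n,u,w.min(),[] if h is None else [((q[:2]+.5)/4-.5+[x0,y0],q[2]/4) for q in h[0][:3]])
    if n=='wa': print(g[y0+15:y0+75:4,x0+5:x0+85:4])
    if h is not None: obs.append((c,(h[0][0][:2]+.5)/4-.5+[x0,y0]))
if len(obs)==2:
    A=np.zeros((3,3));b=np.zeros(3)
    for c,u in obs:
        o,d=ray(c,*u);d/=np.linalg.norm(d);M=np.eye(3)-np.outer(d,d);A+=M;b+=M@o
    X=np.linalg.solve(A,b);print(X,[proj(c,X)[0]-u for c,u in obs])
E
python3 tri.py
```

```text
wa [482.11555418 173.46931406] 61 [(array([481.5 , 168.25]), np.float32(18.45))]
[[205 206 199 213 213 207 202 211 209 203 205 208 205 206 196 193 197 204
  205 206]
 [205 207 194 212 212 207 203 208 200 200 206 210 209 207 198 196 199 204
  204 208]
 [205 207 205 211 211 211 208 205 170  92  79 113 186 188 198 199 202 206
  204 204]
 [204 201 198 209 208 207 201  72  68  68  71  70  70 111 197 201 196 200
  205 204]
 [201 198 207 210 207 202  70  67  69  69  71  71  73  72 142 197 195 204
  206 206]
 [209 187 211 209 205 139  64  68  70  72  74  74  73  72  74 193 197 204
  206 203]
 [207 191 211 206 205  74  65  68  70  73  80  85  76  73  72 193 199 202
  205 203]
 [210 207 211 210 206  66  67  67  70  73  79  85  75  72  74 195 198 205
  207 209]
 [204 208 208 211 210  95  64  67  69  71  72  76  74  71 112 196 199 206
  206 206]
 [204 208 210 211 205 170  65  65  67  68  71  72  71  76 190 197 201 206
  205 198]
 [190 208 210 211 203 201 149  65  66  69  67  69  73 187 194 204 204 207
  208 201]
 [206 208 206 209 207 206 196 128 123 101 110 157 202 201 197 206 203 205
  207 203]
 [212 211 212 209 210 209 154 156 193 205 206 188 203 201 201 203 203 201
  203 200]
 [220 207 209 211 208 211 129 172 198 202 207 198 199 200 203 202 199 203
  203 199]
 [223 208 205 212 210 205 129 182 204 199 202 201 198 199 207 205 203 206
  204 198]]
wb [165.04339867 190.56445403] 44 []
```

```bash
sed -i "s/param1=120,param2=15/param1=60,param2=9/; s/if n=='wa'/if n=='wb'/" tri.py; python3 tri.py
```

```text
wa [482.11555418 173.46931406] 61 [(array([480.75, 169.75]), np.float32(19.875))]
wb [165.04339867 190.56445403] 44 [(array([166.75, 186.25]), np.float32(18.425)), (array([167. , 234.5]), np.float32(19.95))]
[[192 145 125 121 122 123 126 114 120 122 119 120 120 116 116 117 117 118
  114 118]
 [130 124 121 121 124 125 126 113 117 120 118 120 118 116 116 118 119 114
  111 115]
 [127 121 120 119 121 124 125 115 113  85  72  80 108 115 115 116 117 116
  109 115]
 [124 120 119 122 121 126 125  77  53  53  51  51  50  60 115 116 117 117
  106 112]
 [127 122 121 122 122 124  88  54  53  51  51  51  50  50  56 115 114 114
  112 118]
 [127 126 124 123 124 122  54  52  51  53  52  50  49  49  47 101 114 111
  114 120]
 [128 126 124 123 123 119  51  52  51  51  53  50  48  47  48  64 117 118
  111 118]
 [124 123 124 124 121 122  51  52  52  52  50  50  49  49  46  60 117 115
  111 116]
 [121 123 124 124 121 126  57  50  50  50  50  50  49  47  46  85 117 116
  112 118]
 [122 120 125 125 126 125 117  52  49  50  49  48  49  47  47 108 114 113
  104 120]
 [123 122 126 124 124 123 122 101  50  49  49  48  47  47 101 110 116 115
  108 120]
 [122 121 125 127 125 123 119 113 116 103  69  72  90  92 114 113 114 116
  109 130]
 [122 121 124 127 125 118 117 114 119 116 114 116 112  97 108 113 112 113
  111 142]
 [123 122 121 125 124 119 119 116 120 118 114 115 115 105  98 113 112 112
  116 149]
 [121 121 118 126 123 119 120 115 116 115 118 112 117 108  94 137 135 133
  136 150]]
[0.51158072 0.37082268 0.26895551] [array([ 0.003764  , -0.24835942]), array([0.02683193, 0.243403  ])]
```

Request:
arm_command(deltas=[0,0,0,-0.107,0.039,0,54,0,0,0,-0.107,0.039,0,54,0,0,0,-0.107,0.039,0,54,0,0,0,-0.107,0.039,0,54,0,0,0,-0.107,0.039,-0.05,54,0,0,0,-0.107,0.039,-0.1,54,0,0,0,-0.107,0.039,-0.133,54,0,0,0,-0.107,0.039,-0.133,54,0,0,0,-0.107,0.039,-0.133,54,0,0,0,-0.107,0.039,-0.133,18,0,0,0,-0.107,0.039,-0.133,18,0,0,0,-0.107,0.039,-0.133,18,0,0,0,-0.107,0.039,-0.133,18,0,0,0,-0.107,0.039,-0.133,18,0,0,0,-0.107,0.039,-0.133,18], force=20)

```text
clock: 23.25
position: [0.5122, 0.3705, 0.2694]
ee_rot: [-2.28, -2.161, -0.001]
force: [0.0, 0.2, 2.2]
width: 0.271
gripper_force: 20.0
```

Request:
arm_command(deltas=[0,0,0,-0.001,-0.001,0.002,18,0,0,0,-0.001,-0.0017,0.0035,18,0,0,0,-0.001,-0.0017,0.0035,18,0,0,0,-0.001,-0.0017,0.0035,18])

```text
clock: 23.65
position: [0.5112, 0.3689, 0.2728]
ee_rot: [-2.28, -2.161, -0.001]
force: [1.3, 3.5, 2.5]
width: 0.266
gripper_force: 20.0
```

Request:
arm_command(deltas=[0,0,0,0,0,0,50,0,0,0,0,0,0,50,0,0,0,0,0,0,50,0,0,0,0,0,0,50,0,0,0,0,0,0.05,50,0,0,0,0,0,0.1,50,0,0,0,-0.05,0,0.13,50,0,0,0,-0.1124,-0.0368,0.13,50,0,0,0,-0.1124,-0.0368,0.13,50,0,0,0,-0.1124,-0.0368,0.13,50,0,0,0,-0.1124,-0.0368,0.13,50,0,0,0,-0.1124,-0.0368,0.13,50,0,0,0,-0.1124,-0.0368,0.13,50])

```text
clock: 24.95
position: [0.3995, 0.3317, 0.4024]
ee_rot: [2.28, 2.159, -0.0]
force: [0.9, 0.0, 0.2]
width: 0.543
gripper_force: 0.0
```

```bash
python3 shot.py wa; python3 - <<'E'
from h import *
s=snap('side','side5.png');g=s[160:225,225:315].max(2)
n,l,st,ce=cv2.connectedComponentsWithStats((g<75).astype(np.uint8))
print([(st[i].tolist(),(ce[i]+[225,160]).round(1).tolist()) for i in range(1,n) if st[i][4]>30])
print('side4 ball was 265.3,171.0')
t=[cv2.imread('pics/top4.png'),snap('top','top5.png')]
for im in t:
    g=im[235:262,155:182].max(2);n,l,st,ce=cv2.connectedComponentsWithStats((g<60).astype(np.uint8));i=1+st[1:,4].argmax();print(st[i],ce[i]+[155,235])
print('diff tile area',np.abs(t[0][240:290,340:400].astype(int)-t[1][240:290,340:400]).max())
E
sed -i 's/param1=60,param2=9/param1=120,param2=15/' tri.py; python3 tri.py | head -1
```

```text
[0.39952304 0.33155838 0.4023227 ] pred [480.58234438 172.76984082] []
[([36, 6, 10, 11, 66], [265.4, 169.9]), ([46, 34, 15, 15, 80], [276.9, 200.1]), ([38, 38, 4, 11, 34], [264.4, 203.3])]
side4 ball was 265.3,171.0
[13 10  5  8 22] [170.27272727 248.63636364]
[11  9  6  3 11] [168.81818182 244.90909091]
diff tile area 16
wa [480.58234438 172.76984082] 60 [(array([481.75, 173.5 ]), np.float32(21.725))]
```

```bash
python3 -c "
from cell import arm
print(arm.sign_off())"
```

```text
the job is handed in; nothing more can be done
None
```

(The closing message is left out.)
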